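Prop the sprung gate and tip in the grinding balls

TASK

Charge the small grey bin with grinding balls: push its spring-closed gate open by the tab with the white block and set the block down on the deck between the tab and the stop ledge, so that the gate stays propped open without you. Then take the steel cup that holds the steel balls, tip all six balls through the open mouth into the bin, and stand the cup upright on the worktop. Leave the block propping the gate, and leave the jars, vials and bottles around as they stand.

Things in the scene. Friction and masses are not known exactly. Their poses are not given: they have to be found in the camera images.
- bin: Grey steel bin fixed to the worktop; origin on the worktop under the centre of its mouth, z up. Box: x +-42, y +-36 mm, top at z 56, inside z 4 to 52; an upright guard plate, y 36 to 40, z 46 to 92, closes its +y side. Behind it (+x side) a flat deck, x 43 to 85, y -102 to 44, top at z 56. Table for the open gate at y -36 to -102; rails to z 64 at x +-41.
- bin_mouth (a point): Centre of the bin's mouth, 56 mm above the worktop; the mouth is 64 (x) by 56 (y) mm. Axes as the bin.
- chock_seat (a point): Point on the deck (z 56) where the middle of the block's underside belongs: x 64, y -14 mm in the bin's frame; axes as the bin. The stop ledge, a steel bar at x 48 to 84, y 0 to 12, z 56 to 66 in the bin's frame, stands beside it, its face 14 mm to the +y side of this point.
- gate (a joint): Opening of the gate in m: 0 closed, 0.068 fully open. It slides towards the bin's -y, and a spring (1.6 N closed, 2.9 N fully open) closes it. With the block seated it stands at about 0.058 and leaves 52 mm of the mouth open, from y -24 to 28.
- gate_tab (a point): Middle of the +y face (the one to push, towards the bin's -y) of the gate's upright tab, 85 mm above the worktop; axes as the bin. Aluminium plate, 28 mm wide (x), 8 thick (y), z 58 to 98, over the deck; it moves with the gate. Closed, this face is at y 30 in the bin's frame, 18 mm past the ledge. A bar at z 68 to 72, as thick as the tab, joins it to the gate.
- cup_center (a point): Centre (28 mm up) of the plain stainless steel cup that holds the balls: round, straight-walled, 54 mm outside diameter, 56 high, wall 3, floor 4, open on top, about 110 g without the balls. Its z axis points out of the mouth. Tipped about 120 degrees from upright, all the balls roll out.
- chock_center (a point): Centre (27.5 mm up) of the white plastic block, 28 x 28 x 55 mm (z), 60 g, standing on end.
- ball0_center (a point): Centre of steel grinding ball 0, 14 mm diameter, 12 g; it starts in the cup.
- ball1_center (a point): Centre of steel grinding ball 1, 14 mm diameter, 12 g; it starts in the cup.
- ball2_center (a point): Centre of steel grinding ball 2, 14 mm diameter, 12 g; it starts in the cup.
- ball3_center (a point): Centre of steel grinding ball 3, 14 mm diameter, 12 g; it starts in the cup.
- ball4_center (a point): Centre of steel grinding ball 4, 14 mm diameter, 12 g; it starts in the cup.
- ball5_center (a point): Centre of steel grinding ball 5, 14 mm diameter, 12 g; it starts in the cup.
- jar: Bystander: small jar with white lid, 45 mm wide, 64 high; origin at its underside.
- vial: Bystander: vial with black cap, 32 mm wide, 50 high; origin at its underside.
- rollon: Bystander: slim black bottle, 20 mm wide, 67 high; origin at its underside.

How it is judged:
On the way, in this order (a step that is already met when the one before it is completed fails the run):
1. the block alone props the gate open (at least 50 mm), let go (value of joint gate above 0.05 m and horizontal distance between chock_center and chock_seat below 0.02 m and contact force between each of the arm, the fingers and chock below 0.1 N and contact force between each of the arm, the fingers and gate below 0.1 N), for 0.4 s.
2. the cup is tipped over the bin (angle between cup_center's own z axis and vertical above 1.3 rad and horizontal distance between cup_center and bin_mouth below 0.14 m and height (world z) of cup_center above 0.07 m), for 0.1 s.
3. all six balls are in the bin (x of ball0_center in the frame of bin between -0.041 and 0.041 m and y of ball0_center in the frame of bin between -0.035 and 0.035 m and z of each of ball0_center, ball1_center, ball2_center, ball3_center, ball4_center, ball5_center in the frame of bin below 0.05 m and x of ball1_center in the frame of bin between -0.041 and 0.041 m and y of ball1_center in the frame of bin between -0.035 and 0.035 m and x of ball2_center in the frame of bin between -0.041 and 0.041 m and y of ball2_center in the frame of bin between -0.035 and 0.035 m and x of ball3_center in the frame of bin between -0.041 and 0.041 m and y of ball3_center in the frame of bin between -0.035 and 0.035 m and x of ball4_center in the frame of bin between -0.041 and 0.041 m and y of ball4_center in the frame of bin between -0.035 and 0.035 m and x of ball5_center in the frame of bin between -0.041 and 0.041 m and y of ball5_center in the frame of bin between -0.035 and 0.035 m), for 0.2 s.
At the end, for the whole second after the job is handed in: All six balls lie inside the bin; the block, let go, stands on the deck between tab and ledge (within 20 mm of its seat) and holds the gate at least 50 mm open; the cup stands upright (within 0.1 rad) and still on the worktop (all of step 3 and value of joint gate above 0.05 m and horizontal distance between chock_center and chock_seat below 0.02 m and angle between cup_center's own z axis and vertical below 0.1 rad and height (world z) of cup_center between 0.02 and 0.035 m and linear speed of each of cup, chock below 0.02 m/s); the robot touches nothing.
It fails at once if the jar is knocked or moved more than 30 mm (distance of jar from where it was at the start of the episode above 0.03 m or angle between jar's own z axis and vertical above 0.5 rad).
It fails at once if the vial is knocked or moved more than 30 mm (distance of vial from where it was at the start of the episode above 0.03 m or angle between vial's own z axis and vertical above 0.5 rad).
It fails at once if the black bottle is knocked or moved more than 30 mm (distance of rollon from where it was at the start of the episode above 0.03 m or angle between rollon's own z axis and vertical above 0.5 rad).
It also fails if it takes over 72 s, if anything falls off the work surface, if the arm or the gripper's body presses on something with over 40 N, if the wrist force passes 120 N, or if a joint passes its speed limit or range.

ROBOT

A 6-joint arm with a two-finger parallel gripper is mounted at the origin on a cart in front of the work surface, level with it; the furniture and walls round the work are solid. World frame = base frame: x ahead of the robot, y to its left, z up, the work surface at z = 0. Lengths are in m, angles in rad, forces in N, time in s.
With the tool pointing down it reaches from about 0.35 to 0.8 m from the base axis. Payload 7.3 kg.
Tool frame: the origin (TCP) lies at the very end of the fingers, on their centre line; the grasp point (between the pads) lies 19 mm behind it (ctrl.grip_point_offset is the distance from the TCP to the grasp point, in m); z points along the fingers, x is the direction in which the jaws open and shut, and the axes are right-handed (so a half turn about z gives the same grasp; the last joint's range is limited). The gripper opens to 85 mm and grips with 20 to 120 N. Pads are 22 mm wide; open, the fingers measure 114 mm over their backs; the gripper's body (76 mm by 85 mm) begins 54 mm behind the grasp point. The pads swing forward as they close: fully open they stand 13 mm farther back than shut.
Start: joints at [-1.356, 0.342, 1.524, -0, 1.275, -0.146], TCP at [0.185, -0.491, 0.231] pointing down, gripper open.
Joint ranges: [-2.53, 2.53], [-0.77, 2.02], [0.04, 2.7], [-1, 4.14], [0.28, 2.66], [-3.11, 3.11]. Speed limits (rad/s): [2.57, 2.57, 3.14, 3.14, 3.14, 3.14].

INTERFACE

Orientations are given as a unit quaternion [w, x, y, z].
In Python, from rig import ctrl gives the robot as it stands. Calls block until the motion is done:
- ctrl.reach(position, orientation): joint-space move of the TCP to a pose.
- ctrl.servo_line(position, rotation=None, max_speed=0.15, f_stop=None): straight line of the TCP; rotation=None keeps the orientation; max_speed is the mean speed in m/s. With f_stop (N) it stops when the force on the tool has changed by that much, and returns True; else False.
- ctrl.move_joints(angles): joint-space move.
- ctrl.move_gripper(opening): finger opening in m; the grip force is fixed at half the most; returns when the fingers have stopped.
- ctrl.pause(seconds).
- ctrl.inverse_kinematics(position, orientation): joint angles nearest the present ones, or None.
- ctrl.read_state(): the state.
- ctrl.get_image(name): name is "scene" or "top" or "wrist"; returns a dict with "img" (384x512x3 uint8, red, green, blue), "range_z" (384x512 float32, m along the optical axis (not along the pixel's ray), 0 where there is no reading), "fx", "fy", "cx", "cy" (pixels), "D" ([k1, k2, p1, p2, k3] as OpenCV has them; the pictures are not rectified), "extrinsics" (4x4, takes a point from world to camera coordinates); the wrist camera has in their place "tool_from_camera" (4x4, takes a point from camera to tool coordinates, whose origin is the TCP and whose axes are the tool frame's). Camera axes: x right, y down, z forward; pixel columns grow to the right and rows downward; lengths in m; the calibration is good to about 2 mm. A picture is of the moment at which its call begins: read the wrist's pose just before it.
A pose or a line that the arm cannot do raises ctrl.PlanningError and nothing moves.
- ctrl.close_job(): hands the job in, once; it reports no verdict.
The state is a dict: "clock": time; "joints": joint angles; "joint_vel": joint speeds; "effort": joint torques, N m; "ee_pos": TCP position; "tcp_rot": TCP orientation; "force": force on the tool from outside, world axes, zero at the start; "wrist_torque": the same for the moment, N m; "opening": finger opening in m.
Only numpy, scipy, OpenCV 4.12 (cv2) and the standard library are available. Lean on these libraries where they do the work, as an engineer would, in place of code of your own. Each camera call takes 0.05 s, during which the arm holds its last target.

## Working session

There is one attempt and no reset: what is moved stays moved. The work goes in short steps, each a Python script; the robot and the scene stay as the last script left them, time stands still between calls to the robot, and variables do not carry over. Pictures are saved under pics/ and viewed, and the job is handed in when it is done.

```bash
ls; mkdir -p pics
python3 - <<'E'
from rig import ctrl
import cv2,numpy as np,pickle
for n in ("scene","top","wrist"):
    d=ctrl.get_image(n); cv2.imwrite(f"pics/{n}0.png",d["img"][:,:,::-1]); pickle.dump(d,open(f"{n}0.pkl","wb"))
    print(n,d["fx"],d["cx"],d["cy"],d["D"]); print(np.round(d.get("extrinsics",d.get("tool_from_camera")),3))
print(ctrl.read_state())
E
```

```text
pics
scene 488.96065436656005 246.60757568231512 198.64206335099362 [0.04607855 0.         0.         0.         0.        ]
[[ 0.812 -0.583 -0.014 -0.444]
 [-0.334 -0.445 -0.831  0.238]
 [ 0.478  0.679 -0.556  1.312]
 [ 0.     0.     0.     1.   ]]
top 499.0145954943787 260.7605814895025 192.29932001951093 [-0.05012082  0.          0.          0.          0.        ]
[[-0.004 -1.    -0.018  0.011]
 [-0.986  0.007 -0.167  0.529]
 [ 0.167  0.017 -0.986  1.604]
 [ 0.     0.     0.     1.   ]]
wrist 319.9628782796953 254.4984064390369 188.818043576852 [-0.06833137  0.          0.          0.          0.        ]
[[ 1.    -0.001 -0.001  0.002]
 [ 0.001  0.953  0.302 -0.078]
 [ 0.    -0.302  0.953 -0.142]
 [ 0.     0.     0.     1.   ]]
{'clock': 0.15, 'joints': array([-1.35599864e+00,  3.42552289e-01,  1.52479698e+00, -1.70237802e-05,
        1.27541402e+00, -1.46016648e-01]), 'joint_vel': array([ 3.13610921e-04, -3.24587315e-03, -9.19148783e-04,  5.62954924e-04,
        1.30345387e-03, -1.60743718e-05]), 'effort': array([ 2.04761840e-03, -4.33907783e+01, -2.46147591e+01, -7.44635781e-05,
        5.82931767e-03, -3.01388354e-05]), 'ee_pos': array([ 0.18528608, -0.49089063,  0.23079122]), 'tcp_rot': array([-3.93454266e-04,  8.22508489e-01, -5.68752532e-01, -4.33423281e-04]), 'force': array([ 1.44814283, -0.42671088, -0.04968156]), 'wrist_torque': array([ 0.00395634,  0.00651132, -0.03892279]), 'opening': 0.08542333379725238}
```

View pics/scene0.png

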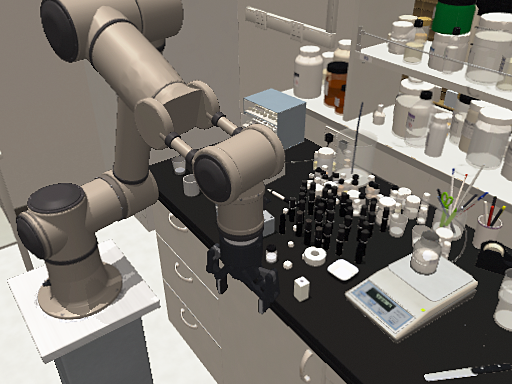

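View pics/top0.png

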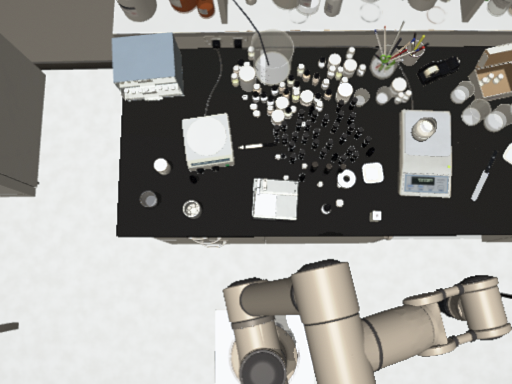

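Run:
```python
import cv2
a=cv2.imread("pics/top0.png");cv2.imwrite("pics/top0z.png",cv2.resize(a[60:300,110:410],None,fx=2.5,fy=2.5,interpolation=cv2.INTER_CUBIC))
```

```text
(no output)
```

View pics/top0z.png

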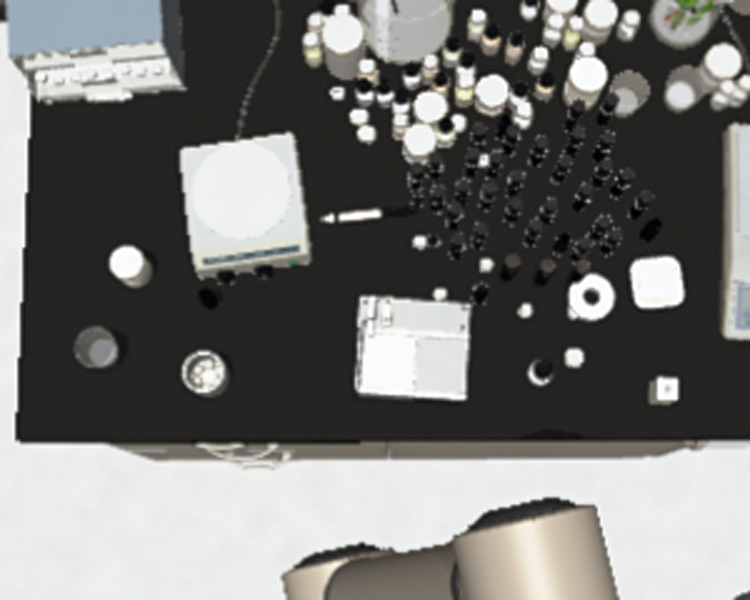

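The top view shows the cup with balls at about (192,209), the block at (376,216), the bin around (275,199), and the vial at (326,208). Next I'll get coarse world positions, then wrist close-ups.

```bash
cat > h.py <<'E'
from rig import ctrl
import cv2,numpy as np,pickle
from scipy.spatial.transform import Rotation as R
def K(d): return np.array([[d["fx"],0,d["cx"]],[0,d["fy"],d["cy"]],[0,0,1.]])
def quat(M):
    q=R.from_matrix(M).as_quat(); return np.array([q[3],q[0],q[1],q[2]])
def rm(q): return R.from_quat([q[1],q[2],q[3],q[0]]).as_matrix()
def down(yaw):  # tool z down, tool x at angle yaw in world xy
    c,s=np.cos(yaw),np.sin(yaw); return quat(np.array([[c,s,0],[s,-c,0],[0,0,-1.]]))
def snap(n,name):
    s=ctrl.read_state(); d=ctrl.get_image(n)
    if n=="wrist":
        T=np.eye(4);T[:3,:3]=rm(s["tcp_rot"]);T[:3,3]=s["ee_pos"]; d["w2c"]=np.linalg.inv(T@np.array(d["tool_from_camera"]))
    else: d["w2c"]=np.array(d["extrinsics"])
    pickle.dump(d,open(name+".pkl","wb")); cv2.imwrite(f"pics/{name}.png",d["img"][:,:,::-1]); return d
def load(n):
    d=pickle.load(open(n+".pkl","rb"))
    if "w2c" not in d: d["w2c"]=np.array(d["extrinsics"])
    return d
def onplane(d,uv,z):
    uv=np.asarray(uv,float).reshape(-1,1,2)
    p=cv2.undistortPoints(uv,K(d),np.array(d["D"],float))[:,0]
    c2w=np.linalg.inv(d["w2c"]); r=np.c_[p,np.ones(len(p))]@c2w[:3,:3].T; o=c2w[:3,3]
    return o+r*((z-o[2])/r[:,2])[:,None]
def proj(d,P):
    P=np.atleast_2d(np.asarray(P,float)); w=d["w2c"]
    return cv2.projectPoints(P,cv2.Rodrigues(w[:3,:3])[0],w[:3,3],K(d),np.array(d["D"],float))[0][:,0]
def cloud(d):
    z=d["range_z"]; v,u=np.nonzero(z>0)
    p=cv2.undistortPoints(np.c_[u,v].astype(float).reshape(-1,1,2),K(d),np.array(d["D"],float))[:,0]
    zz=z[v,u][:,None]; c=np.c_[p*zz,zz]; c2w=np.linalg.inv(d["w2c"])
    W=np.full(z.shape+(3,),np.nan); W[v,u]=c@c2w[:3,:3].T+c2w[:3,3]; return W
E
python3 - <<'E'
from h import *
d=load("top0")
z=lambda a,b:(110+a/2.5,60+b/2.5)
for n,uv,h in [("cup",z(205,372),.056),("block",z(667,387),.055),("vial?",z(543,368),.05),("jarlid",z(124,262),.064),("smallwhite",z(573,356),.03),("glass",z(97,347),.05),("binTL",z(360,298),.056),("binTR",z(470,300),.056),("binBL",z(357,395),.056),("binBR",z(467,400),.056)]:
    print(n,np.round(onplane(d,uv,h)[0],3))
W=cloud(d)
for y in range(170,225,6): print([int(1000*W[y,x,2]) if W[y,x,2]==W[y,x,2] else -1 for x in range(248,304,4)])
E
```

```text
cup [0.474 0.234 0.056]
block [ 0.45  -0.369  0.055]
vial? [ 0.477 -0.209  0.05 ]
jarlid [0.62  0.343 0.064]
smallwhite [ 0.495 -0.252  0.03 ]
glass [0.509 0.379 0.05 ]
binTL [0.571 0.03  0.056]
binTR [ 0.567 -0.115  0.056]
binBL [0.442 0.034 0.056]
binBR [ 0.435 -0.109  0.056]
[-5, -2, -2, -3, 3, 8, 3, 5, 5, -2, 9, 0, 4, -4]
[-3, 0, -2, -3, -2, -4, -1, 1, 1, 9, 4, 1, 6, 71]
[3, 0, 58, 58, 60, 51, 60, 54, 59, 59, 58, 57, 54, 4]
[-4, -1, 55, 55, 62, 50, 61, 56, 61, 57, 47, 59, 52, 1]
[4, -1, 57, 62, 58, 58, 57, 62, 57, 65, 66, 58, 61, -1]
[-4, 2, 55, 65, 66, 61, 59, 59, 56, 63, 55, 51, 56, 1]
[7, 89, 56, 60, 52, 60, 61, 54, 55, 57, 51, 59, 7, 2]
[2, 85, 60, 61, 56, 63, 56, 61, 56, 52, 50, 52, 0, -2]
[-9, 3, 19, 23, 32, 47, 59, 62, 67, 68, 61, 65, -2, 0]
[2, 0, -6, 5, 0, -1, 3, 4, -3, 7, 5, 9, 2, 4]
```

Run:
```python
from h import *
ctrl.reach([0.45,-0.34,0.22],down(0)); d=snap("wrist","w1"); print(ctrl.read_state()["clock"])
ctrl.reach([0.49,-0.05,0.27],down(0)); d=snap("wrist","w2"); print(ctrl.read_state()["clock"],ctrl.read_state()["joints"])
```

```text
1.3667
2.5583 [-2.59733307e-01  2.53885018e-01  1.54105382e+00 -4.06093628e-04
  1.34704761e+00 -2.57906296e-01]
```

View pics/w1.png

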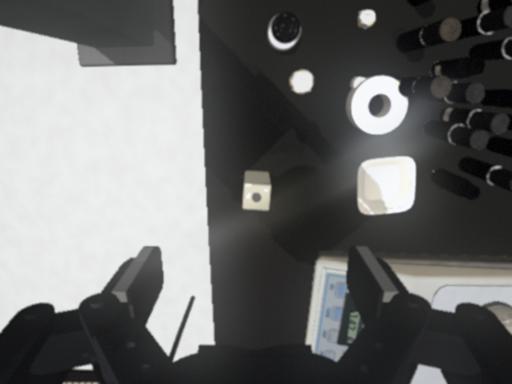

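View pics/w2.png

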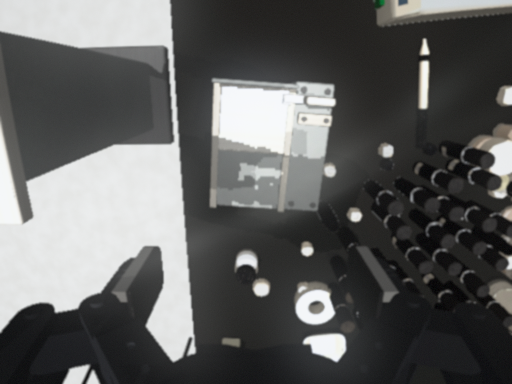

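Run:
```python
import cv2
a=cv2.imread("pics/w2.png");cv2.imwrite("pics/w2z.png",cv2.resize(a[70:220,200:345],None,fx=4,fy=4,interpolation=cv2.INTER_CUBIC))
a=cv2.imread("pics/w1.png");cv2.imwrite("pics/w1z.png",cv2.resize(a[150:230,220:300],None,fx=6,fy=6,interpolation=cv2.INTER_CUBIC))
a=cv2.imread("pics/top0.png");cv2.imwrite("pics/t0z.png",cv2.resize(a[170:225,245:305],None,fx=9,fy=9,interpolation=cv2.INTER_CUBIC))
```

```text
(no output)
```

View pics/w2z.png

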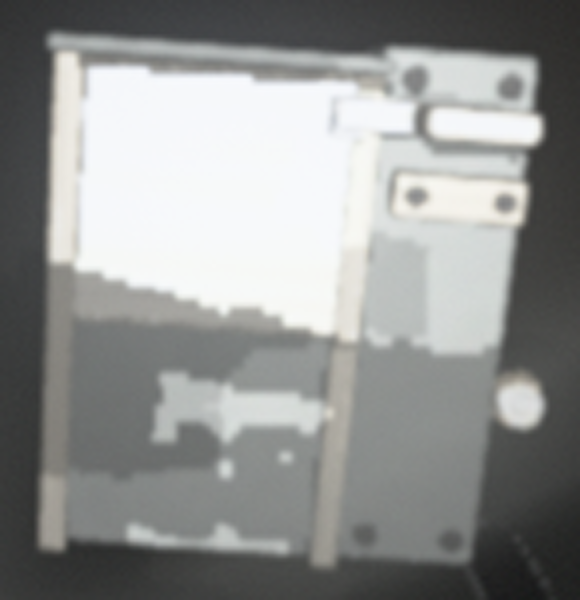

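View pics/w1z.png

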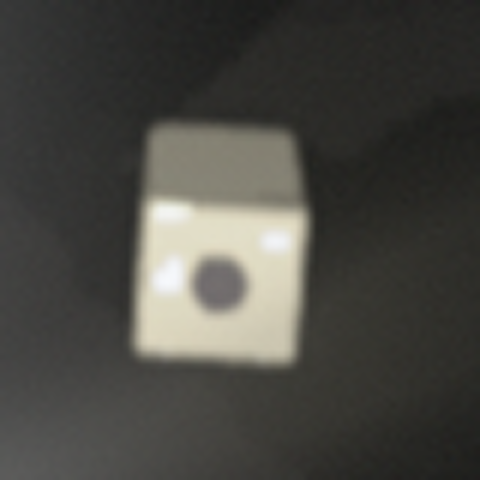

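View pics/t0z.png

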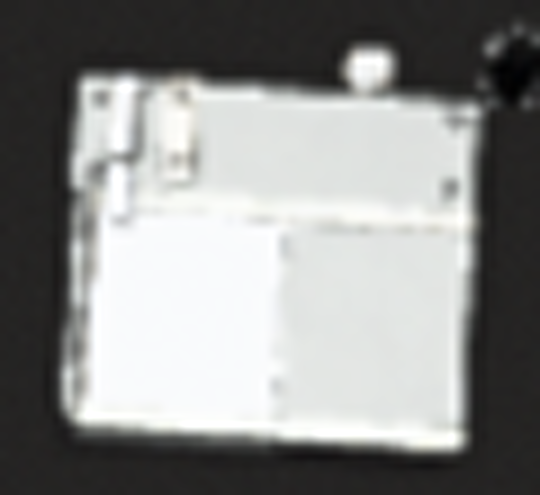

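```bash
cat > fit.py <<'E'
from h import *
from scipy.optimize import least_squares
d=load("w2"); t=load("top0")
z=lambda a,b:(200+a/4-.4,70+b/4-.4)
zt=lambda a,b:(245+a/9-.45,170+b/9-.45)
M=[((85,44,56),z(538,60)),((85,-102,56),z(470,562)),((48,12,66),z(398,172)),((84,12,66),z(527,183)),((84,0,66),z(523,224)),((48,0,66),z(392,214)),((-42,40,92),z(48,36)),((-41,-102,64),z(52,549)),((41,-102,64),z(324,566))]
MT=[((85,44,56),zt(80,75)),((85,-102,56),zt(480,108)),((-44,-102,64),zt(463,450)),((-42,40,92),zt(68,425))]
def tf(p,P):
    x,y,a=p; c,s=np.cos(a),np.sin(a); P=np.array(P)/1000.
    return np.c_[x+c*P[:,0]-s*P[:,1],y+s*P[:,0]+c*P[:,1],P[:,2]]
def res(p,m,dd): return (proj(dd,tf(p,[a for a,b in m]))-[b for a,b in m])
if __name__=="__main__":
    for m,dd in((M,d),(MT,t)):
        r=least_squares(lambda p:res(p,m,dd).ravel(),[.48,0,0],loss="soft_l1"); print(np.round(r.x,4),np.round(res(r.x,m,dd),1).tolist())
    w=load("w1"); zb=lambda a,b:(220+a/6-.4,150+b/6-.4)
    B=onplane(w,[zb(145,205),zb(308,208),zb(298,364),zb(134,354)],.055); print(np.round(B,4)); print(B.mean(0))
    e=[B[1]-B[0],B[2]-B[1],B[3]-B[2],B[0]-B[3]]; print([ (round(float(np.hypot(*v[:2])),4),round(float(np.degrees(np.arctan2(v[1],v[0]))),1)) for v in e])
E
python3 fit.py
```

```text
[ 0.4889 -0.0087 -0.0716] [[0.6, -0.7], [0.6, 1.3], [-0.7, -0.3], [0.6, -0.4], [0.1, 0.6], [-0.4, 0.6], [-0.7, -0.8], [-1.3, 0.1], [1.0, 0.4]]
[ 0.4844 -0.0068 -0.0616] [[0.1, 1.0], [-0.1, -0.3], [0.1, 0.4], [-0.1, -0.9]]
[[ 0.4396 -0.3569  0.055 ]
 [ 0.4668 -0.3575  0.055 ]
 [ 0.4654 -0.3854  0.055 ]
 [ 0.4374 -0.3835  0.055 ]]
[ 0.45229313 -0.37082128  0.055     ]
[(0.0272, -1.3), (0.0279, -92.8), (0.0281, 176.1), (0.0267, 85.2)]
```

Run:
```python
from h import *
q=down(np.radians(-3))
ctrl.move_gripper(0.06)
ctrl.reach([0.452,-0.371,0.12],q)
ctrl.servo_line([0.452,-0.371,0.024],max_speed=.12,f_stop=8)
print(ctrl.read_state()["ee_pos"])
ctrl.move_gripper(0.0); s=ctrl.read_state(); print(s["opening"],s["force"])
ctrl.servo_line([0.452,-0.371,0.2],max_speed=.2)
s=ctrl.read_state(); print(s["clock"],s["opening"],s["ee_pos"])
snap("wrist","w3")
```

```text
[ 0.45252208 -0.37133901  0.02479792]
0.027365940111826872 [ 1.19415181 -0.46609818  5.41320295]
6.65 0.027157810885248518 [ 0.45143149 -0.37042697  0.19858599]
```

View pics/w3.png

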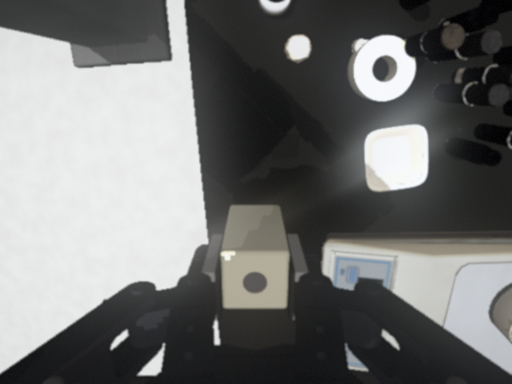

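```bash
cat >> h.py <<'E'
BIN=np.array([0.487,-0.008,-0.068])
def b2w(x,y,z):
    a=BIN[2];c,s=np.cos(a),np.sin(a); return np.array([BIN[0]+(c*x-s*y)/1e3,BIN[1]+(s*x+c*y)/1e3,z/1e3])
E
python3 - <<'E'
from h import *
w=load("w3"); s=ctrl.read_state()
P=onplane(w,[(221,258),(288,258),(290,308),(221,308)],s["ee_pos"][2]+.031); print(np.round(P-s["ee_pos"],4), (P-s["ee_pos"]).mean(0))
q=down(BIN[2])
ctrl.reach(b2w(64,56,190),q)
ctrl.servo_line(b2w(64,54,120),max_speed=.15)
s=ctrl.read_state(); print(s["clock"],s["ee_pos"],b2w(64,54,120))
snap("wrist","w4"); snap("scene","s4"); snap("top","t4")
E
```

```text
[[-0.0109  0.0125  0.031 ]
 [ 0.0153  0.0111  0.031 ]
 [ 0.0157 -0.0126  0.031 ]
 [-0.013  -0.0111  0.031 ]] [ 1.75190531e-03 -8.92371436e-07  3.10000000e-02]
8.8917 [0.55508714 0.04097997 0.1205694 ] [0.55452126 0.04152655 0.12      ]
```

View pics/w4.png

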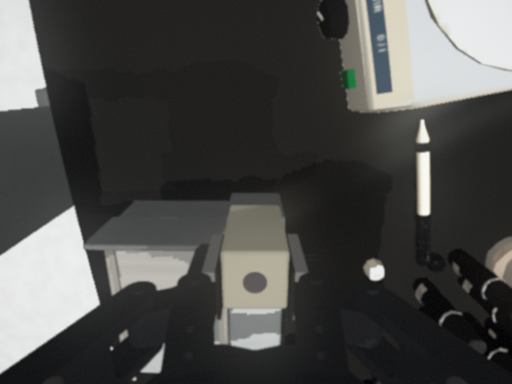

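View pics/s4.png

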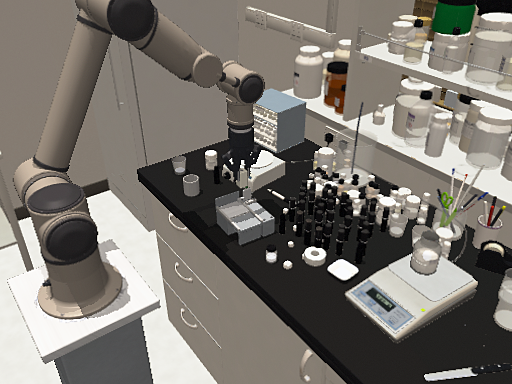

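Run:
```python
from h import *
w=load("w4")
print(proj(w,[b2w(-42,40,92),b2w(-42,36,92),b2w(85,44,56),b2w(50,22,98),b2w(48,0,66)]))
import cv2
a=cv2.imread("pics/w4.png");cv2.imwrite("pics/w4z.png",cv2.resize(a[190:350,70:320],None,fx=3,fy=3,interpolation=cv2.INTER_CUBIC))
a=cv2.imread("pics/s4.png");cv2.imwrite("pics/s4z.png",cv2.resize(a[130:250,190:310],None,fx=5,fy=5,interpolation=cv2.INTER_CUBIC))
```

```text
[[ 76.32108884 244.53020939]
 [ 77.49901453 250.41821138]
 [281.82464851 215.94830419]
 [227.5950326  277.35917234]
 [229.29063863 278.77830676]]
```

View pics/w4z.png

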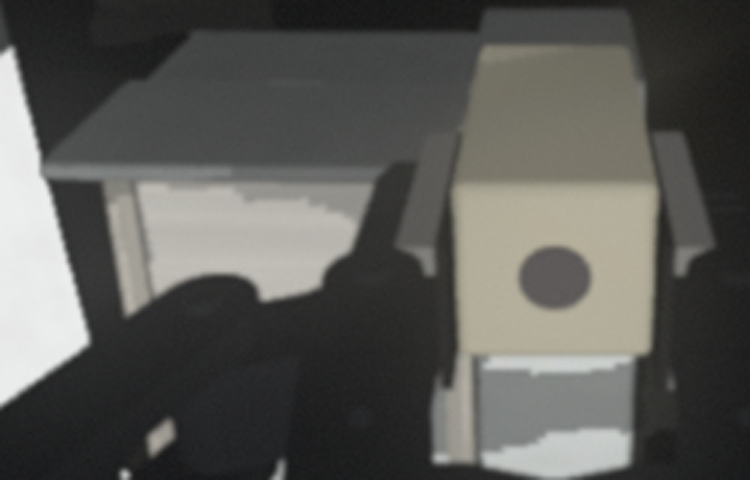

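View pics/s4z.png

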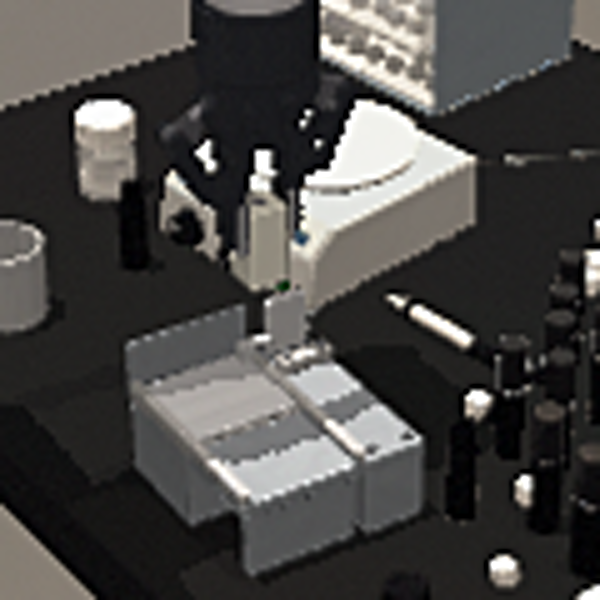

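Run:
```python
from h import *
w=load("w4")
z=lambda a,b:(70+a/3-.35,190+b/3-.35)
print(proj(w,[b2w(-42,40,92),b2w(-42,36,0),b2w(42,36,0),b2w(85,44,0),b2w(43,44,0)]))
print(z(42,165),z(190,30),z(632,10),z(482,10))
print(np.round([onplane(w,z(42,165),.092)[0]-b2w(-42,40,92),onplane(w,z(632,10),.0)[0]-b2w(85,44,0),onplane(w,z(482,10),.0)[0]-b2w(43,44,0),onplane(w,z(190,30),.0)[0]-b2w(-42,36,0)],4))
```

```text
[[ 76.32108884 244.53020939]
 [131.59353877 200.08285008]
 [226.93860007 199.99914246]
 [276.56772979 191.1452313 ]
 [227.83375174 191.24473322]]
(83.65, 244.65) (132.98333333333335, 199.65) (280.3166666666666, 192.98333333333335) (230.31666666666666, 192.98333333333335)
[[ 0.0046 -0.0003  0.    ]
 [ 0.0031 -0.0019  0.    ]
 [ 0.002  -0.0017  0.    ]
 [ 0.0013  0.0003  0.    ]]
```

```bash
sed -i 's/BIN=np.array.*/BIN=np.array([0.489,-0.0087,-0.068])/' h.py
python3 - <<'E'
from h import *
def st(n):
    s=ctrl.read_state(); 
    a=BIN[2]; dx=s["ee_pos"]-[BIN[0],BIN[1],0]; c,k=np.cos(a),np.sin(a)
    print(n,round(s["clock"],2),"bin xyz",np.round([1e3*(c*dx[0]+k*dx[1]),1e3*(-k*dx[0]+c*dx[1]),1e3*dx[2]],1),"F",np.round(s["force"],1),"T",np.round(s["wrist_torque"],2),round(s["opening"],4))
st(0)
ctrl.servo_line(b2w(64,54,100),max_speed=.1,f_stop=10); st(1)
for y in (40,20,0,-19):
    ctrl.servo_line(b2w(64,y,99),max_speed=.06); st(y)
snap("wrist","w5"); snap("scene","s5"); snap("top","t5")
E
python3 - <<'E'
import cv2
a=cv2.imread("pics/s5.png");cv2.imwrite("pics/s5z.png",cv2.resize(a[130:250,190:310],None,fx=5,fy=5,interpolation=cv2.INTER_CUBIC))
E
```

```text
0 9.04 bin xyz [ 62.8  54.4 121.3] F [ 0.1  0.4 -0.8] T [ 0.02 -0.04  0.03] 0.0272
1 9.39 bin xyz [63.8 54.  99.9] F [ 0.1  0.5 -0.8] T [ 0.05  0.03 -0.04] 0.0268
40 9.78 bin xyz [64.3 39.6 99.4] F [ 0.5  1.3 -1.3] T [ 0.23 -0.12 -0.05] 0.0272
20 10.26 bin xyz [64.  19.6 99. ] F [ 0.5  1.9 -0.4] T [ 0.35 -0.11 -0.06] 0.027
0 10.74 bin xyz [63.9 -0.4 98.9] F [-0.1  1.7  0.6] T [ 0.42 -0.02 -0.01] 0.0271
-19 11.21 bin xyz [ 63.9 -19.4  99. ] F [-0.7  2.5  0.9] T [ 0.48  0.06 -0.04] 0.0271
```

View pics/s5z.png

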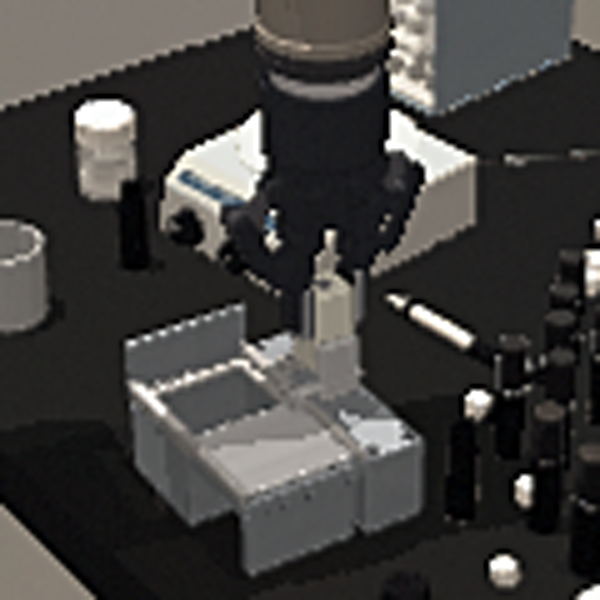

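View pics/w5.png

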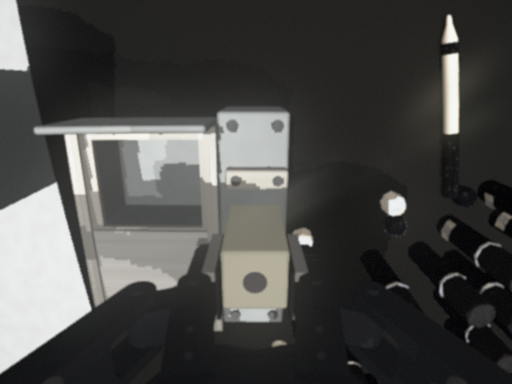

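```bash
python3 - <<'E'
from h import *
w=load("w5")
print(proj(w,[b2w(48,12,66),b2w(84,12,66),b2w(84,0,66),b2w(43,44,56),b2w(85,44,56),b2w(-42,40,92)]), "obs (226,169)(287,170)(287,187)(219,109)(290,109)(36,131)")
def st(n):
    s=ctrl.read_state(); 
    a=BIN[2]; dx=s["ee_pos"]-[BIN[0],BIN[1],0]; c,k=np.cos(a),np.sin(a)
    print(n,round(s["clock"],2),"bin xyz",np.round([1e3*(c*dx[0]+k*dx[1]),1e3*(-k*dx[0]+c*dx[1]),1e3*dx[2]],1),"F",np.round(s["force"],1),"T",np.round(s["wrist_torque"],2),round(s["opening"],4))
print(ctrl.servo_line(b2w(64,-19.5,79),max_speed=.04,f_stop=6)); st("down")
snap("wrist","w6"); snap("scene","s6")
E
python3 - <<'E'
import cv2
a=cv2.imread("pics/s6.png");cv2.imwrite("pics/s6z.png",cv2.resize(a[130:250,190:310],None,fx=5,fy=5,interpolation=cv2.INTER_CUBIC))
E
```

```text
[[223.69462749 169.99187627]
 [287.70707104 169.87605961]
 [287.10939357 190.20008994]
 [214.85604365 110.70518888]
 [289.26303176 110.52033281]
 [ 29.5379216  127.43850769]] obs (226,169)(287,170)(287,187)(219,109)(290,109)(36,131)
True
down 11.82 bin xyz [ 64.  -19.1  80.6] F [0.  1.6 4. ] T [ 0.07  0.02 -0.  ] 0.0274
```

View pics/s6z.png

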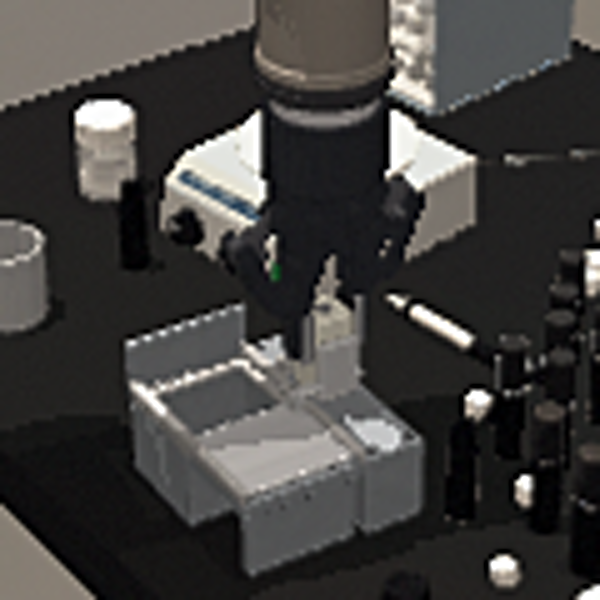

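View pics/w6.png

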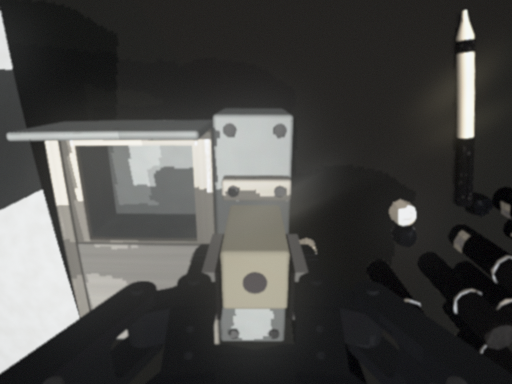

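```bash
cat >> h.py <<'E'
def st(n):
    s=ctrl.read_state(); 
    a=BIN[2]; dx=s["ee_pos"]-[BIN[0],BIN[1],0]; c,k=np.cos(a),np.sin(a)
    print(n,round(s["clock"],2),"bin xyz",np.round([1e3*(c*dx[0]+k*dx[1]),1e3*(-k*dx[0]+c*dx[1]),1e3*dx[2]],1),"F",np.round(s["force"],1),"T",np.round(s["wrist_torque"],2),round(s["opening"],4))
E
python3 - <<'E'
from h import *
print(ctrl.servo_line(b2w(64,-12,80.8),max_speed=.03,f_stop=4)); st("back")
ctrl.move_gripper(0.05); st("open")
ctrl.servo_line(b2w(64,-15,130),max_speed=.1); st("up")
ctrl.reach(b2w(64,0,220),down(BIN[2])); 
snap("wrist","w7"); snap("scene","s7")
E
python3 - <<'E'
import cv2
a=cv2.imread("pics/s7.png");cv2.imwrite("pics/s7z.png",cv2.resize(a[130:250,170:310],None,fx=5,fy=5,interpolation=cv2.INTER_CUBIC))
E
```

```text
True
back 12.18 bin xyz [ 64.1 -14.   80.7] F [-0.1 -1.2  3.5] T [-0.08  0.04 -0.04] 0.0272
open 12.53 bin xyz [ 63.8 -14.1  80.3] F [0.1 0.5 0.3] T [-0.02  0.01 -0.04] 0.0499
up 13.17 bin xyz [ 63.7 -15.  129.7] F [ 0.5  0.6 -1.1] T [-0.06 -0.01 -0.02] 0.0499
```

View pics/s7z.png

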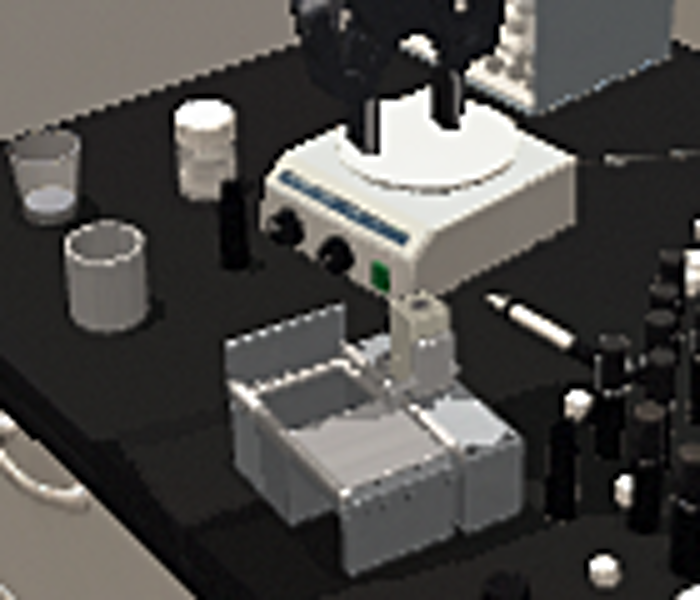

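View pics/w7.png

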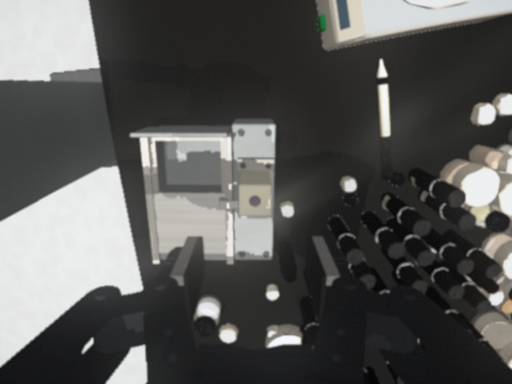

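Run:
```python
from h import *
ctrl.reach([0.50,0.27,0.27],down(0)); snap("wrist","w8"); st(0); ctrl.move_gripper(0.085)
```

```text
0 14.89 bin xyz [ -7.4 277.5 269.4] F [-0.3 -0.7  0.2] T [ 0.01 -0.    0.04] 0.0494
```

View pics/w8.png

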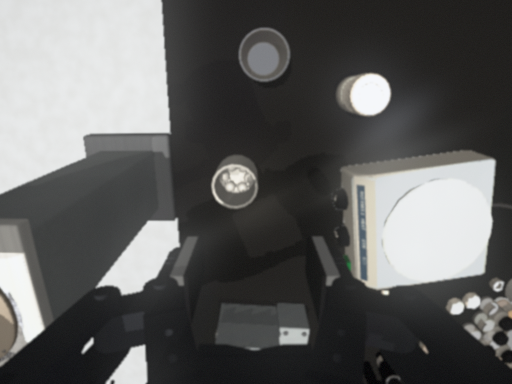

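Run:
```python
from h import *
s=load("s7"); z=lambda a,b:(170+a/5-.4,130+b/5-.4)
print("rollon",onplane(s,z(235,262),0),onplane(s,z(233,185),.067)); print("cup rim",onplane(s,z(105,241),.056)); print("jar",onplane(s,z(205,112),.064))
w=load("w8"); a=w["img"][:,:,::-1].copy()
g=cv2.cvtColor(a,cv2.COLOR_BGR2GRAY); cv2.imwrite("pics/w8z.png",cv2.resize(cv2.convertScaleAbs(a[20:250,200:420],alpha=1.6,beta=20),None,fx=2.5,fy=2.5,interpolation=cv2.INTER_CUBIC))
cv2.imwrite("pics/w8y.png",cv2.resize(a[145:220,200:275],None,fx=7,fy=7,interpolation=cv2.INTER_CUBIC))
print(onplane(w,(234,185),.056))
```

```text
rollon [[0.58173571 0.23290228 0.        ]] [[0.57988865 0.22664261 0.067     ]]
cup rim [[0.47880279 0.23148225 0.056     ]]
jar [[0.62412503 0.33378678 0.064     ]]
[[0.47737277 0.23671066 0.056     ]]
```

View pics/w8z.png

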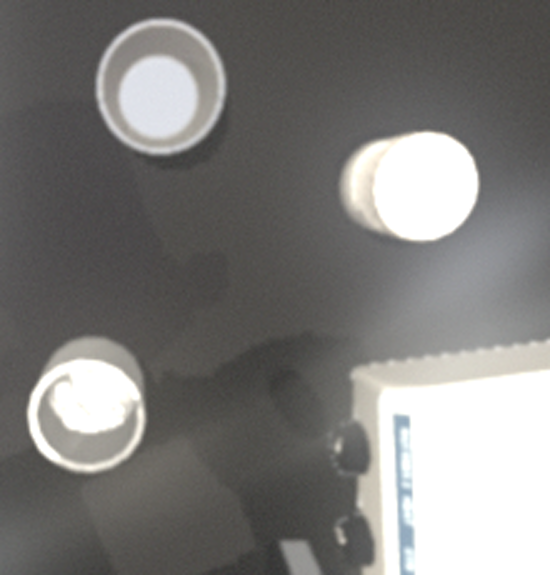

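View pics/w8y.png

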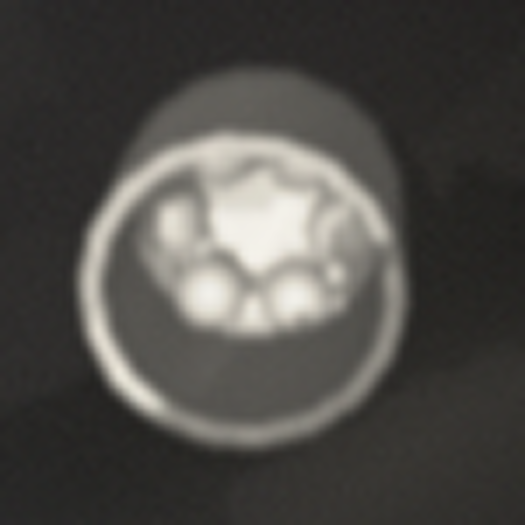

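```bash
cat >> h.py <<'E'
CUP=np.array([0.477,0.234])
def tool(phi,e):  # pointing azimuth phi, e below horizontal, camera up
    z=np.array([np.cos(e)*np.cos(phi),np.cos(e)*np.sin(phi),-np.sin(e)])
    x=np.array([np.sin(phi),-np.cos(phi),0]); return np.c_[x,np.cross(z,x),z]
G=0.019
def rot(axis,t): return R.from_rotvec(np.array(axis)*t).as_matrix()
E
time python3 - <<'E'
from h import *
D=np.radians
print(ctrl.grip_point_offset)
def ik(p,M): return ctrl.inverse_kinematics(p,quat(M))
for e in (25,35,45,60):
    row=[]
    for ph in range(-90,121,30):
        M=tool(D(ph),D(e)); row.append((ph,ik(np.r_[CUP,.034]+G*M[:,2],M) is not None))
    print("grasp",e,[p for p,o in row if o])
# pour: cup centre about lip-fixed; phi azimuth, tip dir = phi+sg*90
for e in (0,20,35,45):
  for ph in range(-120,121,30):
    for sg in (1,-1):
      ok=[]
      for t in (0,45,90,125):
        M0=tool(D(ph),D(e)); ax=np.array([np.cos(D(ph)),np.sin(D(ph)),0])
        M=rot(ax,-sg*D(t))@M0   # sg=+1: tips to right of phi?
        c=b2w(0,0,125)
        ok.append(ik(c+G*M[:,2],M) is not None)
      if all(ok): print("pour",e,ph,sg)
E
```

```text
0.0187
grasp 25 [-90, 0, 30, 60, 90, 120]
grasp 35 [-90, 0, 30, 60, 90, 120]
grasp 45 [-90, -60, 0, 30, 60, 90, 120]
grasp 60 [-90, -60, 60, 90, 120]
pour 0 -120 1
pour 0 -120 -1
pour 0 -30 1
pour 0 -30 -1
pour 0 0 1
pour 0 0 -1
pour 0 30 1
pour 0 30 -1
pour 0 60 1
pour 0 60 -1
pour 0 90 1
pour 0 90 -1
pour 0 120 1
pour 0 120 -1
pour 20 -120 1
pour 20 -30 -1
pour 20 0 1
pour 20 0 -1
pour 20 30 1
pour 20 30 -1
pour 20 60 1
pour 20 60 -1
pour 20 90 1
pour 20 90 -1
pour 20 120 1
pour 20 120 -1
pour 35 -120 1
pour 35 -30 -1
pour 35 0 1
pour 35 0 -1
pour 35 30 1
pour 35 30 -1
pour 35 60 1
pour 35 60 -1
pour 35 90 1
pour 35 90 -1
pour 35 120 1
pour 45 0 -1
pour 45 30 -1
pour 45 60 1
pour 45 60 -1
pour 45 90 1
pour 45 90 -1
pour 45 120 1
real	0m2.796s
user	0m1.510s
sys	0m0.086s
```

Run:
```python
from h import *
D=np.radians
def ik(p,M): return ctrl.inverse_kinematics(p,quat(M))
def f(q): return None if q is None else np.round(q,2).tolist()
for ph in (0,15,30,45,60):
  for e in (30,40):
    M=tool(D(ph),D(e)); print(ph,e,f(ik(np.r_[CUP,.034]+G*M[:,2],M)),f(ik(np.r_[CUP,.034]+(G-.11)*M[:,2],M)),f(ik(np.r_[CUP,.2]+(G-.11)*M[:,2],M)))
for e in (30,40):
 for ph in (-30,-15,0,15,30):
  print("pour",e,ph)
  for t in (0,30,60,90,120,125):
    p=BIN[2]+D(ph); M=rot([np.cos(p),np.sin(p),0],-D(t))@tool(p,D(e))
    print(f(ik(b2w(0,-25,120)+G*M[:,2],M)),np.round(M[:,2],2))
```

```text
0 30 [0.57, 0.85, 2.35, 3.7, 1.09, -1.54] [0.78, 0.69, 2.51, 3.9, 1.09, -1.53] None
0 40 [0.53, 0.71, 2.3, 3.73, 0.76, -1.67] [0.68, 0.47, 2.42, 3.99, 0.7, -1.81] None
15 30 [0.36, 0.88, 2.45, 3.23, 1.23, -1.55] None [0.41, -0.03, 2.5, 3.48, 0.39, -1.81]
15 40 [0.35, 0.72, 2.38, 3.23, 0.83, -1.58] [0.38, 0.46, 2.57, 3.28, 0.76, -1.59] None
30 30 [0.11, 0.89, 2.47, 2.77, 1.25, -1.66] None [-0.1, -0.07, 2.53, 2.01, 0.59, -0.86]
30 40 [0.15, 0.72, 2.4, 2.76, 0.85, -1.56] [0.01, 0.46, 2.6, 2.59, 0.8, -1.52] [0.01, -0.13, 2.34, 1.28, 0.4, -0.03]
45 30 [-0.08, 0.86, 2.4, 2.33, 1.13, -1.67] [-0.4, 0.73, 2.61, 2.05, 1.13, -1.78] [-0.4, 0.03, 2.44, 1.5, 0.93, -0.77]
45 40 [-0.01, 0.71, 2.34, 2.3, 0.82, -1.49] [-0.24, 0.46, 2.5, 1.97, 0.79, -1.36] [-0.24, -0.05, 2.28, 1.18, 0.79, -0.29]
60 30 [-0.18, 0.84, 2.27, 1.89, 1.04, -1.54] [-0.48, 0.67, 2.39, 1.57, 1.05, -1.48] [-0.48, 0.18, 2.26, 1.24, 1.15, -0.78]
60 40 [-0.1, 0.72, 2.24, 1.83, 0.81, -1.33] [-0.34, 0.49, 2.33, 1.47, 0.86, -1.15] [-0.34, 0.08, 2.14, 1.05, 1.05, -0.45]
pour 30 -30
[0.11, 0.57, 2.42, 3.92, 0.93, -1.7] [ 0.72 -0.48 -0.5 
[... 1987 characters left out ...]
61 -0.32]
None [ 0.72 -0.69 -0.  ]
None [ 0.73 -0.61  0.32]
None [ 0.73 -0.58  0.37]
pour 40 15
[-0.56, 0.41, 2.44, 2.16, 0.69, -1.26] [ 0.75  0.15 -0.64]
[-0.25, 0.5, 2.54, 3.09, 0.88, -2.21] [ 0.81 -0.17 -0.56]
[0.03, 0.8, 2.56, 3.59, 1.44, -2.63] [ 0.86 -0.4  -0.32]
[0.14, 1.14, 2.49, 3.84, 1.95, -2.84] [ 0.88 -0.48 -0.  ]
None [ 0.86 -0.4   0.32]
[-0.01, 1.45, 2.34, 3.81, 2.52, 3.07] [ 0.85 -0.37  0.37]
pour 40 30
[-0.68, 0.44, 2.34, 1.68, 0.77, -1.1] [ 0.69  0.34 -0.64]
[-0.51, 0.5, 2.54, 2.53, 0.9, -2.15] [ 0.83  0.05 -0.56]
[-0.3, 0.88, 2.66, 3.02, 1.64, -2.77] [ 0.93 -0.16 -0.32]
[-0.2, 1.29, 2.61, 3.2, 2.34, -3.1] [ 0.97 -0.24 -0.  ]
None [ 0.93 -0.16  0.32]
None [ 0.92 -0.14  0.37]
```

```bash
cat > s.py <<'E'
from h import *
D=np.radians
def ik(p,M): return ctrl.inverse_kinematics(p,quat(M))
def f(q): return None if q is None else np.round(q,2).tolist()
F=np.diag([-1,-1,1.])
lip=np.array([-0.027*0,0,0])
def cuppose(tau,t,L=(0,-12,97)):
    """cup centre such that lip's lowest point stays at L (bin mm), tip towards bin azimuth tau"""
    u=np.array([np.cos(BIN[2]+tau),np.sin(BIN[2]+tau),0]); z=np.array([0,0,1.])
    a=u*np.sin(t)+z*np.cos(t); p=u*np.cos(t)-z*np.sin(t)
    return b2w(*L)-.028*a-.027*p, rot(np.cross(z,u),t)
def pour(tau,t,psi,e,L=(0,-12,97),h=.010,flip=True):
    c,Rt=cuppose(tau,t,L); M=Rt@tool(BIN[2]+psi,e)
    if flip: M=M@F
    return c+h*Rt[:,2]+G*M[:,2],M
E
python3 - <<'E'
from s import *
for e in (30,35,40,45):
 for tau in (60,75,90,105,120):
  for psi in range(-60,91,10):
   for fl in (True,False):
    k=[ik(*pour(D(tau),D(t),D(psi),D(e),flip=fl)) for t in (0,30,60,90,105,120)]
    if all(q is not None for q in k):
      if max(np.abs(np.diff([q for q in k],axis=0)).max(1))<1.2: print(e,tau,psi,fl,"j6",[round(q[5],2) for q in k],"j5",[round(q[4],2) for q in k])
E
```

```text
30 60 50 False j6 [np.float64(-1.33), np.float64(-0.65), np.float64(0.53), np.float64(1.01), np.float64(1.08), np.float64(1.11)] j5 [np.float64(1.08), np.float64(0.65), np.float64(0.69), np.float64(1.16), np.float64(1.4), np.float64(1.63)]
30 60 60 False j6 [np.float64(-1.23), np.float64(-0.57), np.float64(0.34), np.float64(0.81), np.float64(0.91), np.float64(0.97)] j5 [np.float64(1.15), np.float64(0.82), np.float64(0.87), np.float64(1.28), np.float64(1.51), np.float64(1.73)]
30 60 70 False j6 [np.float64(-1.17), np.float64(-0.55), np.float64(0.2), np.float64(0.65), np.float64(0.77), np.float64(0.84)] j5 [np.float64(1.24), np.float64(0.99), np.float64(1.06), np.float64(1.42), np.float64(1.63), np.float64(1.84)]
30 60 80 False j6 [np.float64(-1.13), np.float64(-0.55), np.float64(0.09), np.float64(0.52), np.float64(0.65), np.float64(0.74)] j5 [np.float64(1.34), np.float64(1.15), np.float64(1.24), np.float64(1.57), np.float64(1.76), np.float64(1.96)]
30 60 90 False j6 [np.float64(-1.11), np.float64(-0.56), np.float64(-0.0), np.float64(0.41), np.float64(0.54), np.float64(0.64)] j5 [np.fl
[... 11951 characters left out ...]
 np.float64(-2.37), np.float64(-2.59), np.float64(-2.75), np.float64(-3.02)] j5 [np.float64(0.79), np.float64(1.21), np.float64(1.71), np.float64(2.18), np.float64(2.41), np.float64(2.65)]
40 105 10 True j6 [np.float64(1.67), np.float64(0.95), np.float64(0.6), np.float64(0.37), np.float64(0.24), np.float64(0.06)] j5 [np.float64(0.78), np.float64(1.07), np.float64(1.57), np.float64(2.04), np.float64(2.26), np.float64(2.49)]Traceback (most recent call last):
  File "<stdin>", line 6, in <module>
  File "s.py", line 3, in ik
    def ik(p,M): return ctrl.inverse_kinematics(p,quat(M))
                        ~~~~~~~~~~~~~~~~~~~~~~~^^^^^^^^^^^
ValueError: time passes only in moves, steps and waits
```

Run:
```python
from s import *
e=D(32); ph=D(50); M=tool(ph,e); q=quat(M); g=np.r_[CUP,.038]
pre=g+(G-.10)*M[:,2]; hi=pre+[0,0,.13]
for p in (hi,pre,g+G*M[:,2]): print(f(ik(p,M)))
for t in (0,45,60,90,120): print(f(ik(*pour(D(77),D(t),D(77),e,L=(-4,-14,108 if t>50 else 160),flip=False))))
ctrl.reach(hi,q); st("hi")
ctrl.servo_line(pre,max_speed=.2,f_stop=15); st("pre")
snap("wrist","w9"); snap("scene","s9"); print(ctrl.read_state()["ee_pos"]-pre)
```

```text
[-0.38, 0.17, 2.4, 1.49, 0.94, -0.88]
[-0.38, 0.65, 2.51, 1.9, 1.02, -1.6]
[-0.11, 0.81, 2.36, 2.17, 1.03, -1.6]
[-0.77, 0.63, 1.87, 0.87, 1.38, -1.0]
[-0.41, 0.34, 1.8, 0.26, 1.04, -0.26]
[-0.24, 0.41, 1.82, -0.04, 0.91, 0.08]
[0.06, 0.54, 1.7, -0.57, 1.18, 0.65]
[0.25, 0.79, 1.56, -0.85, 1.57, 0.92]
hi 16.68 bin xyz [-68.3 185.9 211.4] F [-0.6 -0.3  0.2] T [-0.26  0.27  0.04] 0.0849
pre 17.48 bin xyz [-68.7 186.2  81.1] F [0.  1.  0.1] T [-0.24  0.22  0.03] 0.0854
[0.00041625 0.00012056 0.0009114 ]
```

View pics/w9.png

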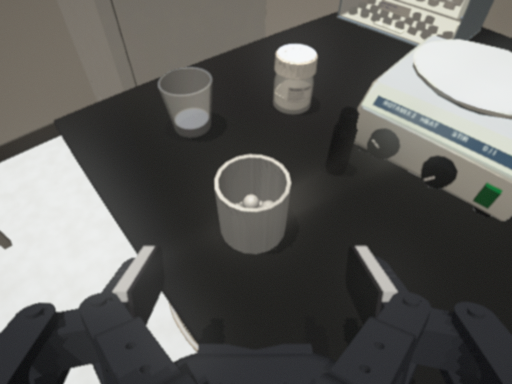

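View pics/s9.png

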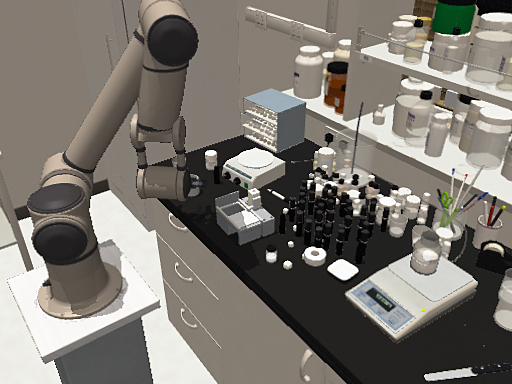

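Run:
```python
from s import *
w=load("w9"); print(onplane(w,[(253,184.5)],.056))
e=D(32); ph=D(50); M=tool(ph,e); g=np.r_[CUP,.038]
print(ctrl.servo_line(g+G*M[:,2],max_speed=.1,f_stop=8)); st("at")
ctrl.move_gripper(0.0); st("closed")
ctrl.servo_line(g+G*M[:,2]+[0,0,.03],max_speed=.08); st("lift")
snap("wrist","w10"); snap("scene","s10")
```

```text
[[0.47531392 0.23010214 0.056     ]]
False
at 18.73 bin xyz [-19.1 254.   28.2] F [-0.6 -0.2 -0.1] T [-0.32  0.25  0.02] 0.0851
closed 19.12 bin xyz [-18.8 254.2  28.5] F [-3.  -3.7  7.3] T [0.03 0.11 0.01] 0.0526
lift 19.65 bin xyz [-19.  254.2  57.8] F [ 0.5  0.3 -2.9] T [-0.57  0.44  0.03] 0.0528
```

View pics/w10.png

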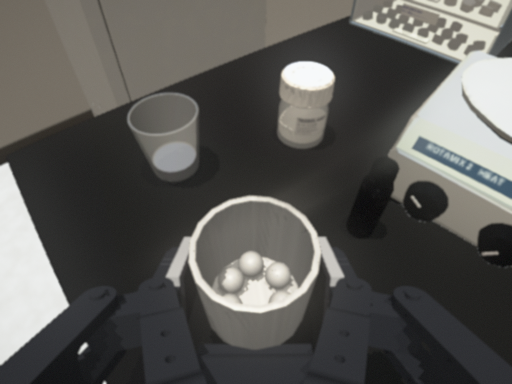

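View pics/s10.png

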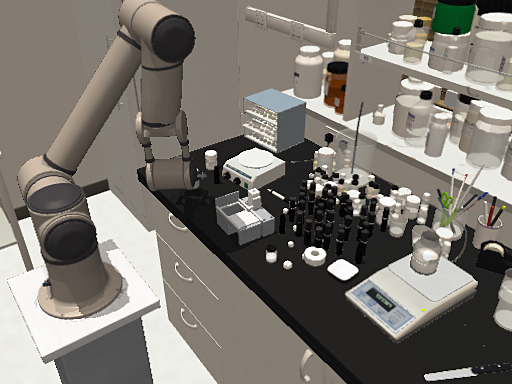

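Run:
```python
from s import *
e=D(32); M=tool(D(50),e); g=np.r_[CUP,.038]
ctrl.servo_line(g+G*M[:,2]+[0,0,.15],max_speed=.15); st("up")
p,M=pour(D(77),0,D(77),e,L=(-4,-14,190),flip=False)
try: ctrl.servo_line(p,quat(M),max_speed=.13)
except ctrl.PlanningError as x: print("PE",x)
st("t0"); snap("scene","s11"); snap("wrist","w11"); snap("top","t11")
```

```text
up 20.7 bin xyz [-19.3 254.3 177.3] F [-0.2 -0.4 -2.6] T [-0.52  0.41 -0.05] 0.0526
t0 23.0 bin xyz [ -6.7 -24.1 162. ] F [-0.7  0.7 -2.2] T [-0.65  0.18 -0.03] 0.0526
```

View pics/s11.png

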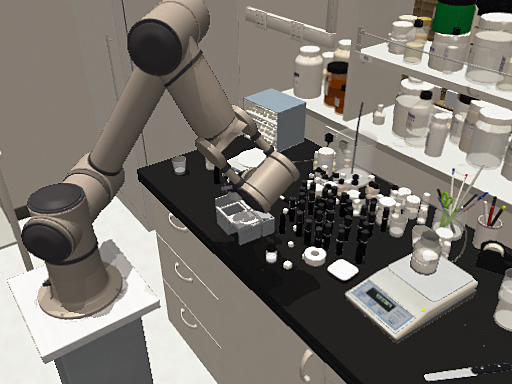

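View pics/w11.png

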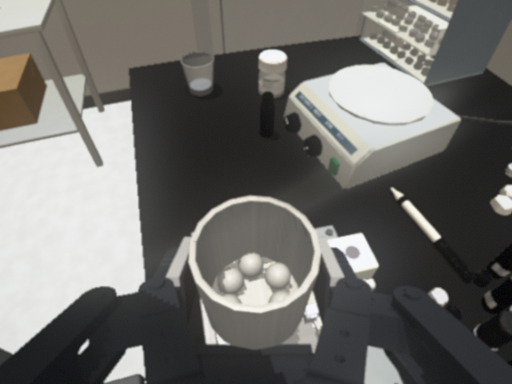

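```bash
python3 - <<'E'
from s import *
e=D(32)
for t,z in ((20,185),(40,165),(55,130),(62,110)):
    p,M=pour(D(77),D(t),D(77),e,L=(-4,-14,z),flip=False)
    ctrl.servo_line(p,quat(M),max_speed=.06,f_stop=15); st(t)
snap("scene","s12"); snap("wrist","w12"); snap("top","t12")
E
python3 - <<'E'
import cv2
a=cv2.imread("pics/s12.png");cv2.imwrite("pics/s12z.png",cv2.resize(a[120:250,190:310],None,fx=4.5,fy=4.5,interpolation=cv2.INTER_CUBIC))
E
```

```text
20 23.65 bin xyz [ -8.8 -32.5 162.6] F [-0.7  0.2 -1.5] T [-0.44  0.16 -0.06] 0.0526
40 24.15 bin xyz [-10.7 -39.1 149.5] F [-0.1  0.4 -1.4] T [-0.19  0.11  0.  ] 0.0527
55 24.77 bin xyz [-10.9 -42.9 122.3] F [ 0.8 -0.8 -1.8] T [-0.08  0.05  0.03] 0.0526
62 25.19 bin xyz [-10.8 -43.3 106.5] F [ 0.3 -0.1 -0.8] T [ 0.1  -0.03 -0.  ] 0.0526
```

View pics/s12z.png

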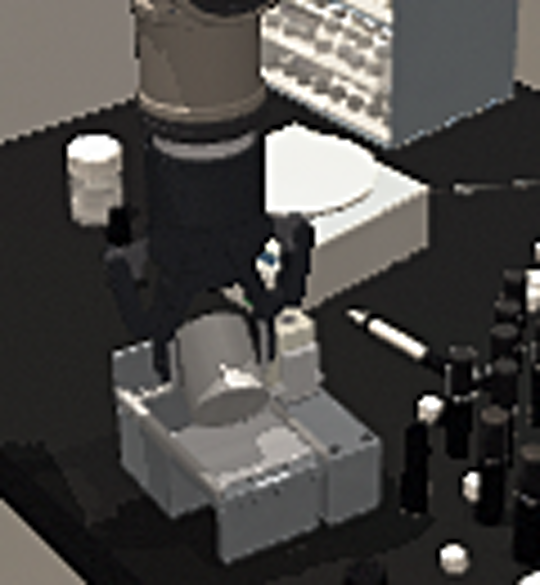

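View pics/w12.png

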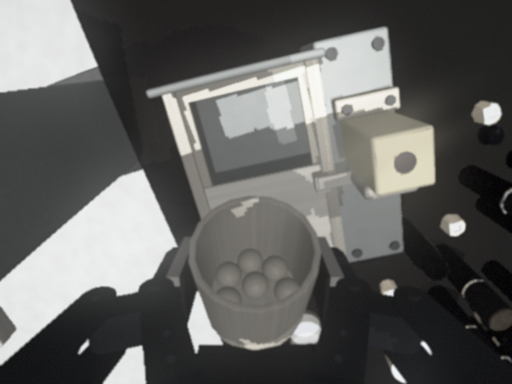

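```bash
python3 - <<'E'
from s import *
e=D(32)
for t in (72,80,86,92,98,104,110,116,122):
    p,M=pour(D(77),D(t),D(77),e,L=(-4,-14,108),flip=False)
    ctrl.servo_line(p,quat(M),max_speed=.022,f_stop=20); st(t)
    if t in(86,98): snap("scene",f"s13_{t}")
ctrl.pause(.6); st("end")
snap("scene","s14"); snap("wrist","w14"); snap("top","t14")
E
python3 - <<'E'
import cv2
import numpy as np
o=[cv2.resize(cv2.imread(f"pics/{n}.png")[130:250,190:310],None,fx=2.2,fy=2.2,interpolation=cv2.INTER_CUBIC) for n in("s13_86","s13_98","s14")]
cv2.imwrite("pics/s14z.png",np.hstack(o))
E
```

```text
72 25.68 bin xyz [-10.7 -42.5 109.6] F [-0.7  0.6 -2. ] T [ 0.22 -0.08 -0.03] 0.0527
80 26.02 bin xyz [-10.8 -42.5 113.4] F [-0.5 -0.1 -2. ] T [ 0.36 -0.1   0.  ] 0.0526
86 26.32 bin xyz [-10.7 -41.9 116.4] F [ 0.4  0.3 -1.9] T [ 0.37 -0.14  0.02] 0.0527
92 26.66 bin xyz [-10.4 -40.7 119.3] F [-0.2  0.1 -2.3] T [ 0.37 -0.11 -0.  ] 0.0525
98 26.95 bin xyz [-10.  -39.4 122.1] F [ 0.9 -0.3 -2.5] T [ 0.53 -0.14  0.03] 0.0525
104 27.29 bin xyz [ -9.6 -37.8 124.9] F [-0.1 -0.6 -1. ] T [ 0.54 -0.17 -0.01] 0.0524
110 27.58 bin xyz [ -9.2 -36.  127.3] F [-0.5 -0.3 -2.3] T [ 0.55 -0.14 -0.01] 0.0529
116 27.88 bin xyz [ -8.7 -33.9 129.6] F [ 1.2 -0.3 -1.6] T [ 0.58 -0.2   0.  ] 0.0528
122 28.17 bin xyz [ -8.1 -31.6 131.6] F [ 0.6  0.7 -0.7] T [ 0.63 -0.14 -0.04] 0.0524
end 28.77 bin xyz [ -8.1 -31.6 132.1] F [-0.3  0.1 -1.1] T [ 0.54 -0.2   0.01] 0.0526
```

View pics/s14z.png

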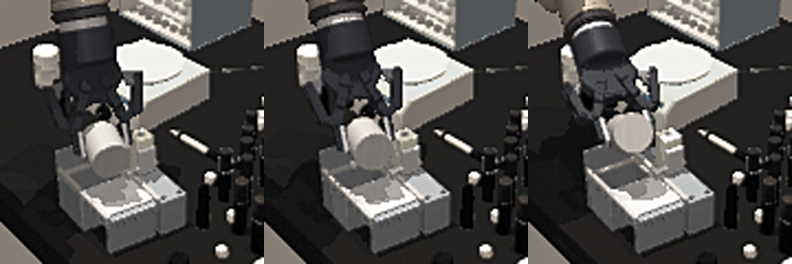

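View pics/w14.png

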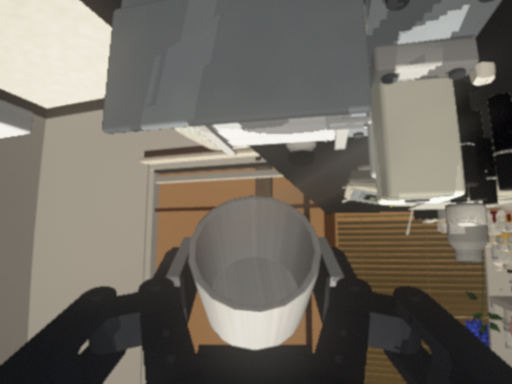

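Run:
```python
from s import *
e=D(32)
for t,z in ((90,125),(62,140)):
    p,M=pour(D(77),D(t),D(77),e,L=(-4,-14,z),flip=False)
    ctrl.servo_line(p,quat(M),max_speed=.07,f_stop=20); st(t)
w=snap("wrist","w15")
a=w["img"][:,:,::-1]; cv2.imwrite("pics/w15z.png",cv2.resize(cv2.convertScaleAbs(a[40:240,140:440],alpha=1.5,beta=10),None,fx=2.6,fy=2.6,interpolation=cv2.INTER_CUBIC))
```

```text
90 29.62 bin xyz [-10.6 -41.5 135.8] F [-0.4 -0.5 -2.1] T [ 0.38 -0.11 -0.01] 0.0524
62 30.27 bin xyz [-11.2 -42.9 135.5] F [-0.3  0.3 -0.3] T [0.09 0.03 0.01] 0.0523
```

View pics/w15z.png

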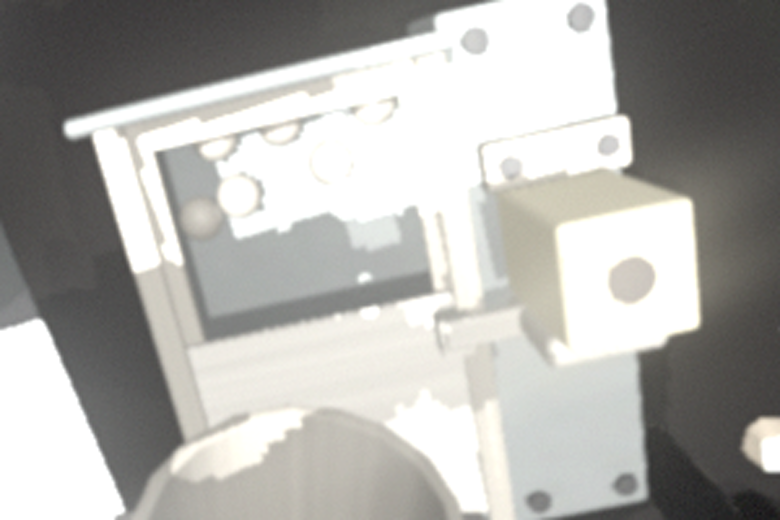

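Run:
```python
from s import *
e=D(32)
for t,z in ((30,185),(0,190)):
    p,M=pour(D(77),D(t),D(77),e,L=(-4,-14,z),flip=False)
    ctrl.servo_line(p,quat(M),max_speed=.08); st(t)
M=tool(D(50),e); q=quat(M); g=np.r_[CUP,.038]; T=g+G*M[:,2]
ctrl.servo_line(T+[0,0,.15],q,max_speed=.14)
ctrl.servo_line(T+[0,0,.015],max_speed=.15); st("near")
snap("wrist","w16")
print(ctrl.servo_line(T+[0,0,-.002],max_speed=.02,f_stop=3)); st("down")
```

```text
30 31.03 bin xyz [ -9.5 -36.3 165.5] F [ 0.4  0.4 -1.7] T [-0.3   0.03 -0.03] 0.0529
0 31.71 bin xyz [ -6.4 -23.9 161.8] F [ 0.   0.1 -1.3] T [-0.54  0.14  0.03] 0.0529
near 34.91 bin xyz [-18.7 254.2  43.5] F [-0.   0.2 -0.5] T [-0.44  0.39  0.02] 0.0529
True
down 35.65 bin xyz [-18.9 254.4  28.5] F [-0.4 -0.6  3.4] T [ 0.11  0.04 -0.  ] 0.0527
```

View pics/w16.png

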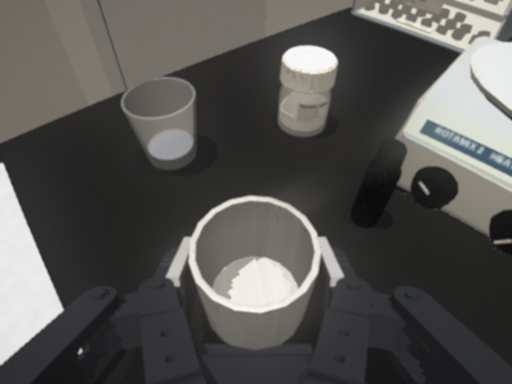

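Contact came at the original grasp height, so I'll release, back out and check.

Run:
```python
from s import *
e=D(32); M=tool(D(50),e); g=np.r_[CUP,.038]
ctrl.move_gripper(0.085); st("open")
ctrl.servo_line(g+(G-.10)*M[:,2],max_speed=.1); st("back")
w=snap("wrist","w17"); print(onplane(w,[(253,184.5)],.056))
ctrl.servo_line(g+(G-.10)*M[:,2]+[0,0,.13],max_speed=.2); st("hi")
snap("scene","s17"); snap("top","t17")
a=cv2.imread("pics/s17.png"); b=cv2.imread("pics/t17.png")
cv2.imwrite("pics/f17.png",np.hstack([cv2.resize(a[140:250,150:300],(480,352)),cv2.resize(b[130:230,120:270],(320,352))[:, :]]))
```

```text
open 36.08 bin xyz [-19.2 254.3  28.1] F [-0.2  0.1 -0.1] T [-0.3   0.29  0.06] 0.085
back 37.23 bin xyz [-68.8 185.9  80.9] F [ 0.7 -0.7  0.2] T [-0.27  0.26 -0.02] 0.0848
[[0.47502235 0.22955971 0.056     ]]
hi 38.08 bin xyz [-69.3 186.1 210.5] F [-0.2  0.   0.2] T [-0.3   0.27  0.01] 0.085
```

View pics/w17.png

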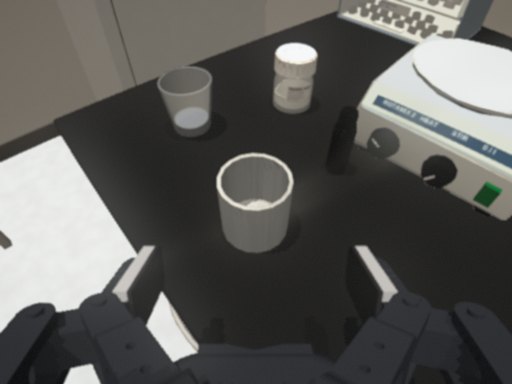

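View pics/f17.png

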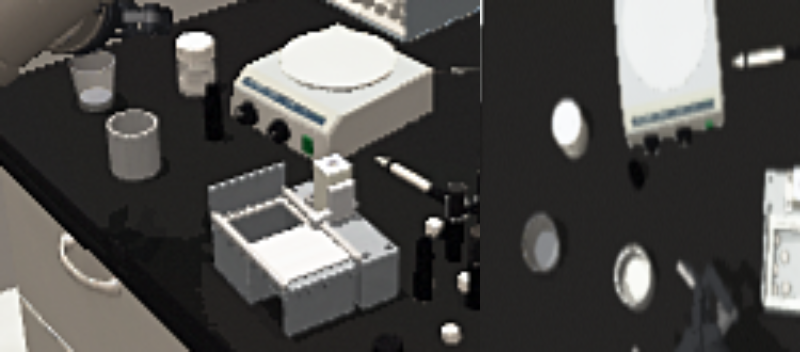

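The cup stands upright and empty at (255,200) in the wrist view. The jar and black bottle haven't moved, and the block still props the gate. I'm handing the job in.

```bash
python3 -c "
from rig import ctrl
print(ctrl.close_job(), ctrl.read_state()['clock'])"
```

```text
the job is handed in; nothing more can be done
the job is handed in; nothing more can be done
```

The job is done and handed in at about 38 s of the 72 s allowed; no verdict was reported.

I pushed the gate open by its tab with the white block and set the block down on the deck against the stop ledge. The block then held the gate open after I let go. I gripped the cup from the side, tipped it to 122° over the mouth towards the guard plate, and stood it back where it came from.

**Last checks:**
- **Balls:** the wrist picture after pouring shows all six inside the bin. The cup is empty.
- **Cup:** it stands upright, let go, within about 1 mm of where it stood before I picked it up.
- **Block and gate:** the final pictures show the block still between tab and ledge with the gate open. I did not measure the gate opening. It should be about 58 mm, since the block touched the ledge at y −14 mm in the bin's frame.
- **Bystanders:** the jar and black bottle look unmoved in the pictures. The vial was not in the last close-ups, but the arm passed no closer to it than the first overhead looks.
- **Robot:** it was clear of everything at hand-in. Wrist forces while working stayed under about 10 N.

**Disagreements:** the top and wrist views differed by 4 to 5 mm on the bin's position. I used the wrist value, and touching the ledge confirmed it in y. The views also differed by about 4 to 6 mm on the cup, which did not affect the grasp.

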